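Switch on the grinder at its guarded toggle

ROBOT

A 6-joint arm with a two-finger parallel gripper is mounted at the origin on the work surface; the furniture and walls round the work are solid. World frame = base frame: x ahead of the robot, y to its left, z up, the work surface at z = 0. Lengths are in m, angles in rad, forces in N, time in s.
With the tool pointing down it reaches from about 0.35 to 0.85 m from the base axis. Payload 8.1 kg.
Tool frame: the origin (TCP) lies midway between the tips of the shut fingers; the grasp point (between the pads) lies robot.grip_depth behind it (robot.grip_depth is the distance from the TCP to the grasp point, in m); z points along the fingers, y is the line along which they close (so a half turn about z gives the same grasp; the last joint's range is limited). The gripper opens to 93 mm and grips with 3 to 60 N. Pads are 15 mm wide; open, the fingers measure 128 mm over their backs; the gripper's body (75 mm by 188 mm) begins 65 mm behind the grasp point.
Start: joints at [-1.248, 0.13, 1.488, -0, 1.523, -0.085], TCP at [0.238, -0.551, 0.219] pointing down, gripper open.
Joint ranges: [-2.96, 2.96], [-0.89, 2.26], [0.02, 2.5], [-1.34, 4.48], [0, 2.73], [-2.66, 2.66]. Speed limits (rad/s): [2.39, 2.39, 2.79, 3.14, 3.14, 3.14].

INTERFACE

Orientations are given as a rotation vector (axis times angle).
In Python, from plant import robot gives the robot as it stands.
- The arm moves only by the tool carry_out, never from a script. Its argument "rows" is a list of rows, each a list of 6 numbers: the shift along the tool's x, y, z in m, then the turn, a rotation vector about the tool's x, y, z in degrees. A call has 1 to 12 rows; each row is the pose to reach, as a shift and turn from the pose commanded when the call began, along the tool's axes at that moment; what a row does not reach only later rows make up. A row lasts 1/8 s, in which the tool goes at most 62.5 mm and 10.7 degrees, less where a joint would pass 70% of its speed; a pose out of reach is approached as far as the arm can. A call with a gripper value outside its range is refused whole. "jaw" is the closure in counts, from 0 (fully open) to 255 (shut), set as the call begins (left out, the last holds). The fingers move at their own pace and stop on an object; "force" is the grip in N (left out, the last holds). Time passes only in rows, so rows that repeat a pose let the fingers close. It gives the time, the measured TCP pose, the force, the opening and the grip force at its end, in the units of the state.
- robot.read_state(): the state, without advancing time (a new reading comes with each control period).
- robot.read_camera(name): name is "side" or "top" or "wrist"; returns the picture (420x560x3 uint8, red, green, blue); there is no depth.
- robot.camera_model(name): a dict with "fx", "fy", "cx", "cy" (pixels), "R" (3x3) and "t" (3): a world point X has camera coordinates R X + t; the wrist camera has in their place "mount" (4x4, takes a point from camera to tool coordinates, whose origin is the TCP and whose axes are the flange's). Camera axes: x right, y down, z forward; pixel columns grow to the right and rows downward; lengths in m; the calibration is good to about 2 mm. A picture is of the moment at which its call begins: read the wrist's pose just before it. camera_model takes no time and is no camera call.
- robot.close_job(): hands the job in; it is judged then, once.
Trained networks look in the newest picture that a camera, given by its name, has taken for a name from the list of things; names that differ only in an ending like _2 or _b are one class to them, and where a whole thing is asked for, a point or a joint stands for the part that bears it (a point fixed in the world has none). Each returns a list of dicts, best first, with "conf" (0 to 1); they miss things now and then, are a little off and sometimes report something else, mostly with a low value. They report only what shows in the picture. A call takes as long as a camera call.
- robot.outline_of(camera, target): "pixels" (420x560 bool, what is visible of it) and "pixel" ([column, row] in pixels, amid what is visible of it).
The state is a dict: "t": time; "q": joint angles; "dq": joint speeds; "joint_torque": joint torques, N m; "tool_pos": TCP position; "orientation": TCP orientation; "force": force on the tool from outside, world axes, zero at the start; "wrist_torque": the same for the moment, N m; "opening": finger opening in m; "gripper_force": force on a finger pad.
Only numpy, scipy, OpenCV 4.12 (cv2) and the standard library are available. Lean on these libraries where they do the work, as an engineer would, in place of code of your own. Each camera call takes 0.05 s, during which the arm holds its last target. There are 200 camera calls.

TASK

Turn on the grinder's supply at the grey switch stand: swing the hinged guard up and over to the left until it rests open by itself, and let go of it. Flip the toggle beneath fully over to the left, then bring the guard back so that it lies fully shut over the toggle, and leave the marker, the solder spool and the small tin beside the stand where they are.

Things in the scene. Friction and masses are not known exactly. Their poses are not given: they have to be found in the camera images.
- switch_stand: Fixed grey steel switch box, 175 (x) x 200 (y) x 70 mm high. Origin: centre of underside; x points from its front (robot side) to its back, y left, z up. A back plate (x = 88 to 92 mm) rises to 358 mm with a full-width steel canopy over the toggle, x = -30 to 90 mm, underside 346 mm high at its front lip, 356 behind: there the tool must come from the front, leaned towards the robot.
- guard_handle (a point): Grip point of the guard's handle: middle of a round steel bar, 10 mm thick, 70 mm long, parallel to the hinge (stand's x), outer side of a U-shaped bail; 34 mm gap between bar and guard plate for a finger. Moves on a circle of 120 mm radius about the hinge. Shut: at x = -55, y = -75 mm of the stand, 115 mm above the table, 45 mm over the box top.
- guard_hinge (a point): Point on the guard's hinge line directly opposite the handle's grip point, fixed to the stand at x = -55, y = +45, z = 115 mm. The hinge line runs along the stand's x; its rail is a dark steel wall 38 mm high left of it (y = +50 to +60 mm).
- guard (a joint): Angle of the hinged aluminium guard plate (130 x 78 mm, about 0.16 kg, free-swinging): 0 = shut (level over the toggle, handle to the right); grows as it swings up and over to the left; stop at 2.05 rad, leaning left. Balance point about 1.58 rad, just past upright: below it the guard falls shut, above it it falls open and rests on the stop.
- toggle_tip (a point): Centre of the round end (10 mm ball) of the steel bat toggle, 40 mm from its pivot. The pivot lies 76 mm above the table at x = +20, y = 0 mm of the stand; the toggle swings across the stand (along y) only. Tip about 112 mm above the table. The open guard leans up just left of it, its hinge 45 mm away: turn a wide gripper so that its narrow side faces the guard.
- toggle (a joint): Toggle angle: 0 = off, leaning 0.45 rad to the right (stand's -y); 0.9 = on, fully over to the left (leaning 0.45 rad to +y, tip at y = +17 mm). Stays where it is left; about 1 N at the tip moves it.
- marker0: White paint marker, 135 mm long, 19 mm thick, lying before the stand: bystander. Origin: middle of its underside.
- solder_spool: Solder spool, 61 mm wide, 42 mm high: bystander. Origin: centre of its underside.
- tip_tin: Small round tin, 53 mm wide, 20 mm high: bystander. Origin: centre of its underside.

How it is judged:
By the outcome, as a careful person would: the job done as asked, in the order asked, and still so for the second after the job is handed in, with the robot touching nothing.
It also fails if it takes over 72 s, if anything falls off the work surface, if the arm or the gripper's body presses on something with over 40 N, if the wrist force passes 120 N, or if a joint passes its speed limit or range.

## Working session

There is one attempt and no reset: what is moved stays moved. The work goes in short steps, Python scripts to look and compute and a tool call to move; the robot and the scene stay as the last step left them, time stands still between calls to the robot, and variables do not carry over. Pictures are saved under pics/ and viewed, at most 10 in all, crops included, and the job is handed in when it is done.

Besides the shell and the picture viewer there is one more tool, called after "Call:" as a command line: name --pt "numbers of a row" for each row, then --argument value for the rest. carry_out: Moves the arm, as the interface text tells. Its arguments: {"type":"object","properties":{"rows":{"type":"array"},"jaw":{"type":"number"},"force":{"type":"number"}},"required":["rows"]}

```bash
ls; mkdir -p pics; cat > h.py <<'E'
import numpy as np, cv2
from plant import robot
from scipy.spatial.transform import Rotation as Ro
def cam(n):
    m=robot.camera_model(n)
    K=np.array([[m['fx'],0,m['cx']],[0,m['fy'],m['cy']],[0,0,1]])
    if 'R' in m: return K,np.array(m['R']),np.array(m['t'])
    s=robot.read_state(); T=np.eye(4); T[:3,:3]=Ro.from_rotvec(s['orientation']).as_matrix(); T[:3,3]=s['tool_pos']
    W=np.linalg.inv(T@np.array(m['mount'])); return K,W[:3,:3],W[:3,3]
def proj(c,X):
    K,R,t=c; p=(np.atleast_2d(X)@R.T+t)@K.T; return p[:,:2]/p[:,2:]
def tri(cs,ps):
    A=[]
    for (K,R,t),p in zip(cs,ps):
        P=K@np.c_[R,t]; A+= [p[0]*P[2]-P[0],p[1]*P[2]-P[1]]
    v=np.linalg.svd(np.array(A))[2][-1]; return v[:3]/v[3]
def snap(n,f):
    c=cam(n); im=robot.read_camera(n); cv2.imwrite('pics/'+f,im[:,:,::-1]); return c,im
E
python3 - <<'E'
from h import *
print(robot.read_state(), robot.grip_depth)
ims=[]
for n in ['side','top','wrist']:
    c,im=snap(n,n+'0.png'); ims.append(im)
    print(n,np.round(-c[1].T@c[2],3),c[0][0,0],np.round(c[1][2],2))
    for k in ['switch_stand','guard_handle','guard','toggle_tip','marker0','solder_spool','tip_tin']:
        r=robot.outline_of(n,k)
        print(n,k,[(round(d['conf'],2),np.round(d['pixel']),int(d['pixels'].sum())) for d in r[:2]])
E
```

```text
pics
{'t': 0.0, 'q': array([-1.24835921e+00,  1.31168992e-01,  1.48927993e+00, -6.68474739e-06,
        1.52298208e+00, -8.53937220e-02]), 'dq': array([-0.00042731,  0.00058398, -0.00014612, -0.00124424,  0.00175496,
        0.0013424 ]), 'joint_torque': array([-2.83526235e-03, -5.59847867e+01, -4.91760635e+01,  7.65374489e-02,
        3.55943351e-02, -1.07269350e-04]), 'tool_pos': array([ 0.23781268, -0.55024077,  0.21758241]), 'orientation': array([-3.07471562e+00, -6.35819747e-01,  3.51662270e-04]), 'force': array([ 0.25983448, -0.271746  ,  0.06191884]), 'wrist_torque': array([ 0.01287589,  0.00511351, -0.02641089]), 'gripper_force': 0.0, 'opening': 0.09288332439055311} 0.0188
side [ 0.492 -0.846  0.436] 422.9520860668184 [ 0.02  0.93 -0.38]
side switch_stand [(0.79, array([337., 260.]), 12771)]
side guard_handle [(0.86, array([312., 238.]), 1891)]
side guard [(0.85, array([313., 240.]), 1768)]
side toggle_tip [(0.58, array([335., 256.]), 27)]
side marker0 [(0.91, array([244., 297.]), 539)]
side solder_spool [(0.72, array([352., 347.]), 1716)]
side tip_tin []
top [ 0.376 -0.027  1.136] 497.56621395959934 [ 0.15  0.01 -0.99]
top switch_stand [(0.59, array([357., 170.]), 14720)]
top guard_handle [(0.64, array([342., 207.]), 2411)]
top guard [(0.92, array([342., 205.]), 2341)]
top toggle_tip []
top marker0 [(0.67, array([341., 268.]), 435)]
top solder_spool [(0.81, array([420., 194.]), 373)]
top tip_tin [(0.94, array([272., 193.]), 454)]
wrist [ 0.302 -0.524  0.385] 361.90532836845915 [-0.23 -0.1  -0.97]
wrist switch_stand []
wrist guard_handle []
wrist guard []
wrist toggle_tip []
wrist marker0 []
wrist solder_spool []
wrist tip_tin []
```

```bash
python3 - <<'E'
import cv2,numpy as np
a=cv2.imread('pics/side0.png')[150:400,180:480]; b=cv2.imread('pics/top0.png')[70:320,220:500]
a=cv2.resize(a,(399,332)); b=cv2.resize(b,(399,356))
a=cv2.imread('pics/side0.png')[160:370,200:480]; cv2.imwrite('pics/sc.png',cv2.resize(a,None,fx=2.8,fy=2.8,interpolation=2))
b=cv2.imread('pics/top0.png')[70:290,230:480]; cv2.imwrite('pics/tc.png',cv2.resize(b,None,fx=2.7,fy=2.7,interpolation=2))
E
```

```text
(no output)
```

View pics/sc.png

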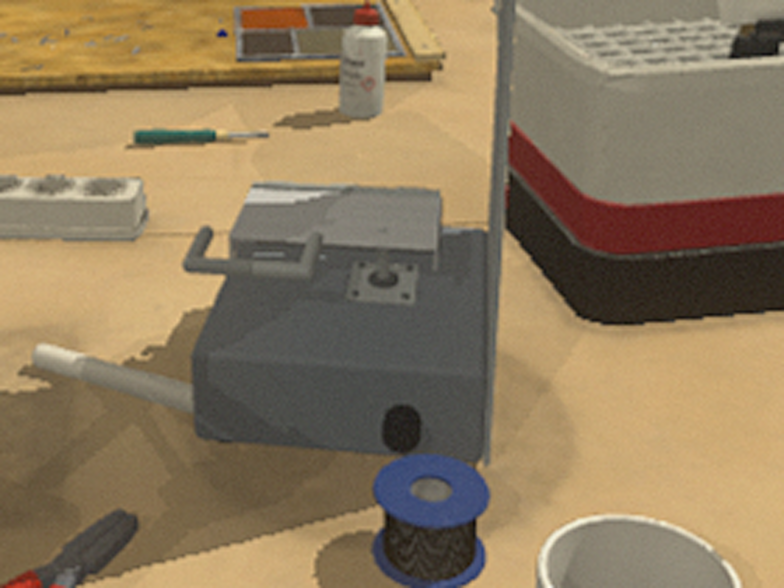

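View pics/tc.png

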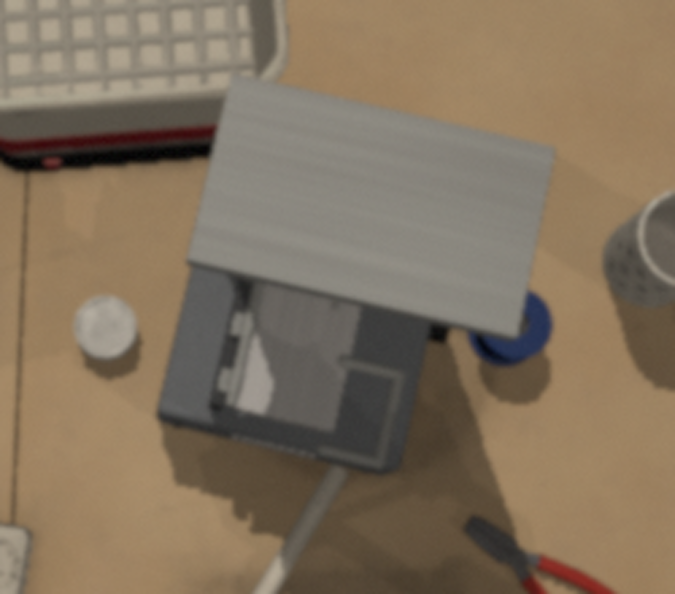

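```bash
cat >> h.py <<'E'
def S2W(p,X):
    c,s=np.cos(p[2]),np.sin(p[2]); X=np.atleast_2d(X)
    return np.c_[p[0]+c*X[:,0]-s*X[:,1], p[1]+s*X[:,0]+c*X[:,1], X[:,2]+(p[3] if len(p)>3 else 0)]
E
python3 - <<'E'
from h import *
from scipy.optimize import least_squares
o=[]
top=[((160,418),(-.0875,.1,.07)),((398,470),(-.0875,-.1,.07)),((403,370),(-.02,-.075,.115)),((383,462),(-.09,-.075,.115)),
 ((190,262),(-.03,.1,.348)),((523,335),(-.03,-.1,.348)),((237,80),(.092,.1,.358)),((553,150),(.092,-.1,.358))]
side=[((195,360),(-.0875,-.1,.07)),((198,432),(-.0875,-.1,.0)),((190,265),(-.09,-.075,.115)),((312,270),(-.02,-.075,.115)),((383,280),(.02,0,.076))]
ct,cs=cam('top'),cam('side')
pt=np.array([a for a,_ in top])/2.7+[230,70]; ps=np.array([a for a,_ in side])/2.8+[200,160]
Xt=np.array([b for _,b in top]); Xs=np.array([b for _,b in side])
f=lambda p: np.r_[(proj(ct,S2W(p,Xt))-pt).ravel(),(proj(cs,S2W(p,Xs))-ps).ravel()]
r=least_squares(f,[.6,-.1,-.2,0],loss='soft_l1',x_scale=[.1,.1,.1,.1]); print(r.x,np.degrees(r.x[2])); print(np.round(f(r.x).reshape(-1,2),1))
# triangulate handle bar ends directly
for i,j in [(2,3),(3,2)]: print(tri([ct,cs],[pt[i],ps[j]]))
p=r.x
for k,X in dict(handle=(-.055,-.075,.115),hinge=(-.055,.045,.115),tip=(.02,-.017,.112)).items(): print(k,S2W(p,X))
c=robot.camera_model('wrist'); print(np.array(c['mount']).round(3))
E
```

```text
[ 0.5686851  -0.15823789 -0.19462694  0.00068177] -11.151302025686517
[[-0.2 -1.8]
 [ 2.9 -0.5]
 [-0.2  0.5]
 [ 0.6 -0.7]
 [-0.4  1.4]
 [-2.   1.3]
 [-1.5 -3.8]
 [ 2.2 -3.6]
 [-1.6 -1.9]
 [-0.8  7.7]
 [ 0.7  0.7]
 [-1.2  1.1]
 [ 0.4 -1.1]]
[ 0.53579349 -0.22803683  0.11760498]
[ 0.46451585 -0.21302011  0.11635258]
handle [[ 0.50021847 -0.22118486  0.11568177]]
hinge [[ 0.52342653 -0.10345047  0.11568177]]
tip [[ 0.58501969 -0.17878494  0.11268177]]
[[-0.001 -0.967 -0.253  0.07 ]
 [ 1.    -0.001  0.     0.001]
 [-0.    -0.253  0.967 -0.166]
 [ 0.     0.     0.     1.   ]]
```

```bash
cat >> h.py <<'E'
import json,os
ST=[0.5687,-0.1582,-0.1946,0.001]   # stand pose x y yaw dz
def sR(M):   # stand-frame columns -> world
    return Ro.from_euler('z',ST[2]).as_matrix()@np.array(M).T
def RH(a):
    a=np.radians(a); c,s=np.cos(a),np.sin(a); return sR([[c,0,s],[0,-1,0],[s,0,-c]])
def RT(a):
    a=np.radians(a); c,s=np.cos(a),np.sin(a); return sR([[0,-1,0],[-c,0,-s],[s,0,-c]])
def bar(th,x=-.062): return S2W(ST,(x,.045-.12*np.cos(th),.115+.12*np.sin(th)))[0]
def cur():
    s=robot.read_state(); return np.array(s['tool_pos']),Ro.from_rotvec(s['orientation']).as_matrix()
def rel(base,tg):
    p0,R0=base; return [np.r_[1000*R0.T@(p-p0),np.degrees(Ro.from_matrix(R0.T@R).as_rotvec())] for p,R in tg]
def show(rows):
    for r in rows: print(np.round(r,1).tolist())
E
python3 - <<'E'
from h import *
R=RH(30); z=R[:,2]
g=bar(0)+.012*z
pre=g-.09*z
print(g,pre); show(rel(cur(),[(pre,R),(g,R)]))
E
```

```text
[ 0.49925394 -0.22095543  0.1056077 ] [ 0.45510331 -0.2122536   0.18354998]
[333.6, -224.7, 35.1, -9.0, 29.1, 33.7]
[370.7, -199.2, 113.0, -9.0, 29.1, 33.7]
```

Call:
carry_out --pt "0.1 -0.07 0.0 -3 9 10" --pt "0.2 -0.14 0.0 -6 19 22" --pt "0.334 -0.225 0.035 -9 29 33.7" --pt "0.334 -0.225 0.035 -9 29 33.7" --pt "0.334 -0.225 0.035 -9 29 33.7" --pt "0.334 -0.225 0.035 -9 29 33.7" --pt "0.334 -0.225 0.035 -9 29 33.7" --pt "0.334 -0.225 0.035 -9 29 33.7" --pt "0.334 -0.225 0.035 -9 29 33.7" --pt "0.334 -0.225 0.035 -9 29 33.7" --jaw 184 --force 10

```text
t: 2.45
tool_pos: [0.4549, -0.2131, 0.1839]
orientation: [2.973, -0.292, 0.794]
force: [-0.0, -0.4, 0.4]
opening: 0.0254
gripper_force: 0.0
```

```bash
python3 - <<'E'
from h import *
s=robot.read_state(); print(s['t'],s['q'],s['opening'],s['tool_pos'])
c,im=snap('wrist','w1.png')
R=RH(30); g=bar(0)+.012*R[:,2]
show(rel(cur(),[(g-.09*R[:,2],R),(g,R)]))
v=im[:,:,::-1].copy()
for X in [(-.09,-.075,.115),(-.055,-.075,.115),(-.02,-.075,.115),(-.062,-.075,.115),(-.055,.045,.115),(-.0875,-.1,.07),(-.0875,.1,.07)]:
    u=proj(c,S2W(ST,X))[0]; cv2.drawMarker(v,tuple(int(a) for a in u),(0,0,255),1,9); print(X,u.round())
cv2.imwrite('pics/w1m.png',v)
E
```

```text
2.45 [-0.73734673 -0.67240453  2.30529668  0.29713458  1.06953924  0.9443126 ] 0.02543230863281287 [ 0.45490347 -0.21307035  0.18387164]
[-0.1, -0.9, 0.3, 0.1, 0.1, -0.1]
[0.0, -1.0, 90.3, 0.1, 0.1, -0.1]
(-0.09, -0.075, 0.115) [272. 256.]
(-0.055, -0.075, 0.115) [272. 207.]
(-0.02, -0.075, 0.115) [272. 160.]
(-0.062, -0.075, 0.115) [272. 216.]
(-0.055, 0.045, 0.115) [103. 207.]
(-0.0875, -0.1, 0.07) [304. 260.]
(-0.0875, 0.1, 0.07) [ 55. 261.]
```

View pics/w1m.png

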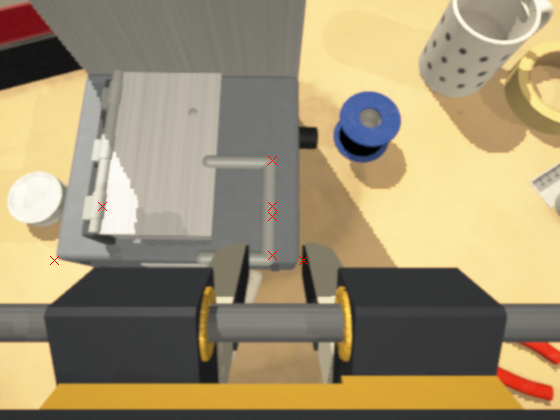

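Call:
carry_out --pt "0 -0.002 0.03 0 0 0" --pt "0 -0.002 0.06 0 0 0" --pt "0 -0.002 0.09 0 0 0" --pt "0 -0.002 0.09 0 0 0" --pt "0 -0.002 0.09 0 0 0"

```text
t: 3.12
tool_pos: [0.4995, -0.2192, 0.1063]
orientation: [2.973, -0.291, 0.794]
force: [0.6, -0.9, -0.5]
opening: 0.0258
gripper_force: 0.0
```

Call:
carry_out --pt "0 0 0 0 0 0" --pt "0 0 0 0 0 0" --pt "0 0 0 0 0 0" --pt "0 0 0 0 0 0" --jaw 255 --force 10

```text
t: 3.62
tool_pos: [0.5007, -0.2171, 0.1071]
orientation: [2.975, -0.289, 0.798]
force: [-0.7, 11.4, 6.2]
opening: 0.0099
gripper_force: 10.0
```

```bash
python3 - <<'E'
from h import *
s=robot.read_state(); print(s['t'],s['q'],s['opening'],s['gripper_force'],s['force'])
R=RH(30); g=bar(0)+.012*R[:,2]
p,_=cur(); print(R.T@(p-g)*1000)
ths=np.linspace(0,1.98,19)[1:]
show(rel((g,R),[(bar(t)+.012*R[:,2],R) for t in ths]))
E
```

```text
3.625 [-0.66394292 -0.42121286  2.28934072  0.31684099  0.82432142  0.93735099] 0.009936438996700695 10.033168718218803 [-0.74484206 11.44028477  6.19720102]
[ 1.28181111 -4.04672386 -0.95782264]
[6.6, -0.7, -11.4, 0.0, 0.0, 0.0]
[13.1, -2.9, -22.7, 0.0, 0.0, 0.0]
[19.4, -6.5, -33.7, 0.0, 0.0, 0.0]
[25.6, -11.4, -44.3, 0.0, 0.0, 0.0]
[31.4, -17.7, -54.3, 0.0, 0.0, 0.0]
[36.8, -25.2, -63.7, 0.0, 0.0, 0.0]
[41.8, -33.9, -72.3, 0.0, 0.0, 0.0]
[46.2, -43.5, -80.1, 0.0, 0.0, 0.0]
[50.2, -54.2, -86.9, 0.0, 0.0, 0.0]
[53.5, -65.6, -92.6, 0.0, 0.0, 0.0]
[56.1, -77.6, -97.2, 0.0, 0.0, 0.0]
[58.1, -90.2, -100.7, 0.0, 0.0, 0.0]
[59.4, -103.2, -102.9, 0.0, 0.0, 0.0]
[60.0, -116.3, -103.9, 0.0, 0.0, 0.0]
[59.8, -129.5, -103.6, 0.0, 0.0, 0.0]
[58.9, -142.6, -102.1, 0.0, 0.0, 0.0]
[57.3, -155.4, -99.3, 0.0, 0.0, 0.0]
[55.0, -167.7, -95.3, 0.0, 0.0, 0.0]
```

Call:
carry_out --pt "0.0065 -0.003 -0.0115 0 0 0" --pt "0.013 -0.005 -0.0225 0 0 0" --pt "0.0195 -0.0085 -0.0335 0 0 0" --pt "0.0255 -0.0135 -0.0445 0 0 0" --pt "0.0315 -0.0195 -0.0545 0 0 0" --pt "0.037 -0.027 -0.0635 0 0 0" --pt "0.042 -0.036 -0.0725 0 0 0" --pt "0.046 -0.0455 -0.08 0 0 0" --pt "0.046 -0.0455 -0.08 0 0 0"

```text
t: 4.75
tool_pos: [0.5096, -0.1751, 0.2018]
orientation: [2.968, -0.288, 0.8]
force: [-6.5, -7.2, 8.9]
opening: 0.0096
gripper_force: 10.0
```

Call:
carry_out --pt "0.004 -0.0105 -0.0085 0 0 0" --pt "0.0075 -0.022 -0.0145 0 0 0" --pt "0.01 -0.034 -0.019 0 0 0" --pt "0.012 -0.0465 -0.0225 0 0 0" --pt "0.013 -0.0595 -0.025 0 0 0" --pt "0.014 -0.073 -0.026 0 0 0" --pt "0.0135 -0.086 -0.0255 0 0 0" --pt "0.0125 -0.099 -0.024 0 0 0" --pt "0.011 -0.112 -0.021 0 0 0" --pt "0.009 -0.124 -0.017 0 0 0" --pt "0.009 -0.124 -0.017 0 0 0"

```text
t: 6.12
tool_pos: [0.5323, -0.0509, 0.2182]
orientation: [2.974, -0.288, 0.797]
force: [1.0, 1.3, 3.7]
opening: 0.0099
gripper_force: 10.1
```

```bash
python3 - <<'E'
from h import *
s=robot.read_state(); print(s['t'],s['q'],s['opening'],s['gripper_force'],s['force'])
c,im=snap('side','s2.png'); cv2.imwrite('pics/s2c.png',cv2.resize(im[40:340,160:460,::-1],None,fx=1.9,fy=1.9))
c,b=snap('wrist','w2.png')
R=RH(30); p,_=cur()
print('err',R.T@(p-bar(1.98)-.012*R[:,2])*1000)
E
```

```text
6.125 [-1.91370359e-01 -5.98083488e-01  2.19864004e+00  2.35083846e-04
  1.01740101e+00  1.57227355e+00] 0.009879745438411837 10.08594498038292 [0.95529876 1.3188991  3.6520588 ]
err [ 0.97782418 -4.79927149 -2.60752833]
```

View pics/s2c.png

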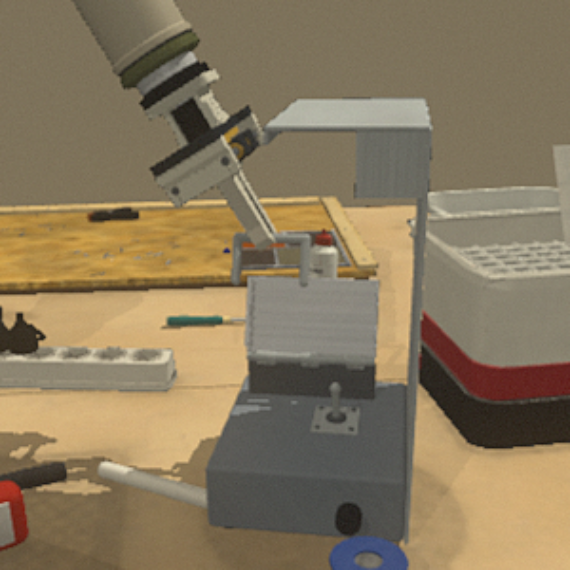

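Call:
carry_out --pt "0 0 0 0 0 0" --pt "0 0 0 0 0 0" --pt "0 0 -0.04 0 0 0" --pt "0 0 -0.08 0 0 0" --pt "0 0 -0.08 0 0 0" --pt "0 0 -0.08 0 0 0" --jaw 184

```text
t: 6.98
tool_pos: [0.4924, -0.0446, 0.2856]
orientation: [2.974, -0.29, 0.793]
force: [-0.1, -0.8, 0.6]
opening: 0.0259
gripper_force: 0.0
```

```bash
python3 - <<'E'
from h import *
s=robot.read_state(); print(s['t'],s['opening'],s['force'],s['tool_pos'])
cs,im=snap('side','s3.png')
rs=robot.outline_of('side','toggle_tip'); rg=robot.outline_of('side','guard')
cw,im2=snap('wrist','w3.png'); rw=robot.outline_of('wrist','toggle_tip')
ct,im3=snap('top','t3.png'); rt=robot.outline_of('top','toggle_tip')
for r in (rs,rg,rw,rt): print([(d['conf'],d['pixel'],d['pixels'].sum()) for d in r[:2]])
if rs and rw: print(tri([cs,cw],[rs[0]['pixel'],rw[0]['pixel']]))
ST2=[ST[0]+.0008,ST[1]+.0039]+ST[2:]
X=[(.02,-.017,.112),(.02,0,.076)]
for c in (cs,cw): print(proj(c,S2W(ST,X)),proj(c,S2W(ST2,X)))
v=np.full((420,800,3),0,np.uint8)
u=proj(cs,S2W(ST2,X[0]))[0].astype(int); 
a=cv2.resize(im[u[1]-60:u[1]+60,u[0]-60:u[0]+60,::-1],(400,400)); v[:400,:400]=a
u=proj(cw,S2W(ST2,X[0]))[0].astype(int); print(u)
try: v[:400,400:]=cv2.resize(im2[max(0,u[1]-60):max(0,u[1]-60)+120,u[0]-60:u[0]+60,::-1],(400,400))
except Exception as e: print(e)
cv2.imwrite('pics/m3.png',v)
E
```

```text
6.975 0.02587490120406636 [-0.05912797 -0.7967456   0.5641241 ] [ 0.49240412 -0.0446026   0.28563049]
[(0.36, [333.7, 246.6], np.int64(15847))]
[(0.67, [320.4, 206.3], np.int64(3176))]
[(0.65, [370.5, 172.4], np.int64(231))]
[(0.73, [310.6, 195.2], np.int64(1192))]
[ 0.58229533 -0.16607379  0.1042345 ]
[[336.89107585 244.96329907]
 [337.17564073 258.77381971]] [[337.05186145 243.99108547]
 [337.32905252 257.77350098]]
[[384.15478419 166.3263687 ]
 [359.84014249 178.12082358]] [[380.30497793 166.2997545 ]
 [356.31764784 178.09630294]]
[380 166]
```

View pics/m3.png

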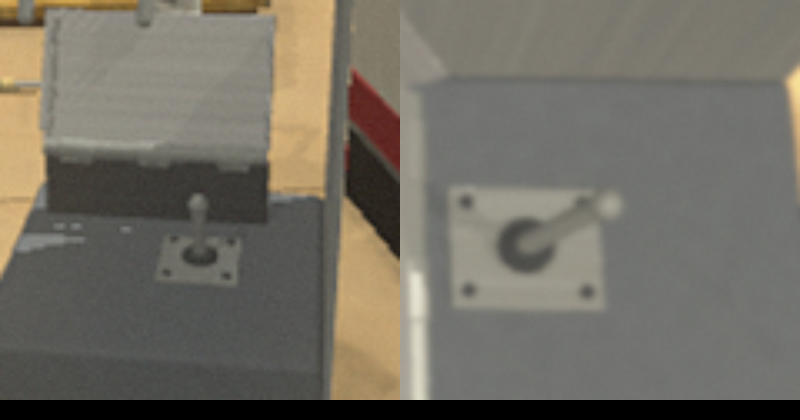

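```bash
cat > kin.py <<'E'
from h import *
s=robot.read_state()
D=[([-1.24836,.131169,1.48928],[.23781,-.55024,.21758],[-3.0747,-.63582,.00035]),
([-.737347,-.672405,2.305297],[.454903,-.21307,.183872],[2.973,-.292,.794]),
([-.663943,-.421213,2.289341],[.5007,-.2171,.1071],[2.975,-.289,.798]),
([-.19137,-.598083,2.19864],[.5323,-.0509,.2182],[2.974,-.288,.797]),
(s['q'][:3],s['tool_pos'],s['orientation'])]
A=[];b=[]
for q,p,o in D:
    z=Ro.from_rotvec(o).as_matrix()[:,2]; er=np.array([np.cos(q[0]),np.sin(q[0]),0]); p=np.array(p)
    # sign of q1 may be flipped: report angle
    S=q[1]+q[2]
    A.append([1,0,np.sin(q[1]),np.sin(S),np.cos(S),z@er]); b.append(p@er)
    A.append([0,1,np.cos(q[1]),np.cos(S),-np.sin(S),z[2]]); b.append(p[2])
x,res,rk,sv=np.linalg.lstsq(np.array(A),np.array(b),rcond=None)
if __name__=='__main__':
    print('a1 h L2 L3 e d',x.round(3),np.abs(np.array(A)@x-b).max(),sv.round(3))
    from scipy.optimize import least_squares
    ST2=[ST[0]+.0006,ST[1]+.003]+ST[2:]
    a1,h,L2,L3,e,d=x
    def ik(p,R):
        w=p-d*R[:,2]; r=np.hypot(w[0],w[1])
        f=lambda q:[a1+L2*np.sin(q[0])+L3*np.sin(q[0]+q[1])+e*np.cos(q[0]+q[1])-r,h+L2*np.cos(q[0])+L3*np.cos(q[0]+q[1])-e*np.sin(q[0]+q[1])-w[2]]
        m=least_squares(f,[-.3,2.1]); return m.x.round(2),m.cost
    for a in (30,38,45):
        for X in [(-.1,-.042,.23),(-.058,-.042,.19),(.027,-.042,.105)]:
            print(a,X,ik(S2W(ST2,X)[0],RT(a)))
    print('now',S2W([-0]*4,0) if 0 else (Ro.from_euler('z',-ST2[2]).apply(np.array(s['tool_pos'])-[ST2[0],ST2[1],0])).round(3))
    show(rel(cur(),[(S2W(ST2,X)[0],RT(40)) for X in [(-.1,-.042,.23),(-.058,-.042,.19),(.027,-.042,.105),(.027,.008,.105)]]))
E
python3 kin.py
```

```text
a1 h L2 L3 e d [0.    0.318 0.369 0.553 0.061 0.377] 3.705008668120069e-05 [4.412 3.156 0.574 0.271 0.228 0.065]
30 (-0.1, -0.042, 0.23) (array([-0.72,  2.25]), np.float64(8.070364576925302e-25))
30 (-0.058, -0.042, 0.19) (array([-0.55,  2.22]), np.float64(1.9884998943916392e-16))
30 (0.027, -0.042, 0.105) (array([-0.17,  2.09]), np.float64(1.9431788350984023e-20))
38 (-0.1, -0.042, 0.23) (array([-0.89,  2.39]), np.float64(2.159792250173444e-19))
38 (-0.058, -0.042, 0.19) (array([-0.69,  2.36]), np.float64(5.418962475874254e-25))
38 (0.027, -0.042, 0.105) (array([-0.26,  2.23]), np.float64(1.1174827085191927e-16))
45 (-0.1, -0.042, 0.23) (array([-1.05,  2.52]), np.float64(1.5445958153985632e-31))
45 (-0.058, -0.042, 0.19) (array([-0.81,  2.48]), np.float64(2.136700921115407e-21))
45 (0.027, -0.042, 0.105) (array([-0.31,  2.33]), np.float64(6.057049675097857e-28))
now [-0.097  0.094  0.286]
[-30.0, 135.9, 45.7, 8.0, 8.0, 89.8]
[-13.4, 135.9, 101.3, 8.0, 8.0, 89.8]
[18.0, 136.0, 217.3, 8.0, 8.0, 89.8]
[18.0, 86.0, 217.3, 8.0, 8.0, 89.8]
```

```bash
python3 - <<'E'
from h import *
ST2=[ST[0]+.0006,ST[1]+.003]+ST[2:]
w=lambda *X:S2W(ST2,X)[0]
A=(w(-.1,-.042,.23),RT(30)); B=(w(-.037,-.042,.176),RT(42)); C=(w(.027,-.042,.105),RT(42)); E=(w(.027,.008,.105),RT(42))
show(rel(cur(),[A])); show(rel(A,[B])); show(rel(B,[C,E]))
E
```

```text
[-30.0, 135.9, 45.7, 0.1, 0.1, 90.0]
[0.0, -27.6, 78.3, 12.0, 0.0, 0.0]
[-0.0, -0.1, 95.6, 0.0, 0.0, 0.0]
[-50.0, -0.1, 95.6, 0.0, 0.0, 0.0]
```

Call:
carry_out --pt "-0.02 0.05 0 0 0 0" --pt "-0.03 0.1 0 0 0 10" --pt "-0.03 0.136 0.02 0 0 20" --pt "-0.03 0.136 0.046 0 0 90" --pt "-0.03 0.136 0.046 0 0 90" --pt "-0.03 0.136 0.046 0 0 90" --pt "-0.03 0.136 0.046 0 0 90" --pt "-0.03 0.136 0.046 0 0 90" --pt "-0.03 0.136 0.046 0 0 90" --pt "-0.03 0.136 0.046 0 0 90" --pt "-0.03 0.136 0.046 0 0 90" --pt "-0.03 0.136 0.046 0 0 90" --jaw 255

```text
t: 8.82
tool_pos: [0.4632, -0.1775, 0.2314]
orientation: [-1.749, 2.127, -0.568]
force: [0.1, 0.2, 0.4]
opening: 0.0002
gripper_force: 0.0
```

Call:
carry_out --pt "0 -0.014 0.039 6 0 0" --pt "0 -0.028 0.078 12 0 0" --pt "0 -0.028 0.078 12 0 0" --pt "0 -0.028 0.078 12 0 0"

```text
t: 9.32
tool_pos: [0.5252, -0.1896, 0.1791]
orientation: [-1.635, 1.987, -0.76]
force: [-0.5, 0.5, 0.8]
opening: 0.0003
gripper_force: 0.0
```

```bash
python3 - <<'E'
from h import *
ST2=[ST[0]+.0006,ST[1]+.003]+ST[2:]
w=lambda *X:S2W(ST2,X)[0]
s=robot.read_state(); print(s['t'],s['q'],s['opening'],s['force'])
C=(w(.027,-.042,.105),RT(42)); E=(w(.027,.008,.105),RT(42)); show(rel(cur(),[C,E]))
cw,im=snap('wrist','w4.png'); cs,im2=snap('side','s4.png')
print(proj(cw,w(.02,-.017,.112)),proj(cw,w(.02,0,.076)))
v=np.zeros((420,800,3),np.uint8); v[:,:480]=im[:,40:520,::-1]; v[:320,480:]=im2[60:380,200:520,::-1]; cv2.imwrite('pics/m4.png',v)
E
```

```text
9.325 [-0.63518609 -0.67100518  2.39806988  0.41854087  0.77876274  2.49673063] 0.0003457182976287032 [-0.45501909  0.47431118  0.78716841]
[-0.2, 1.4, 96.9, 0.1, 0.1, 0.0]
[-50.2, 1.4, 96.9, 0.1, 0.1, 0.0]
[[277.90588128 246.58388574]] [[306.66748267 254.32711257]]
```

View pics/m4.png

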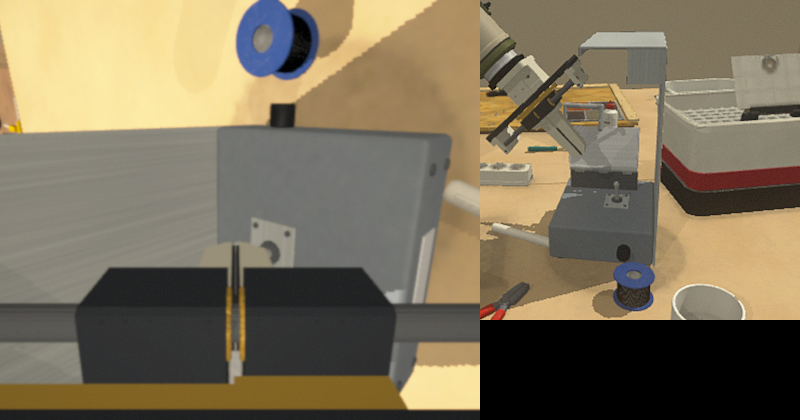

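```bash
cat > ik.py <<'E'
from kin import *
from scipy.optimize import least_squares
a1,h,L2,L3,e,d=x
def ik(p,R):
    w=p-d*R[:,2]; r=np.hypot(w[0],w[1]); q1=np.arctan2(w[1],w[0])
    f=lambda q:[a1+L2*np.sin(q[0])+L3*np.sin(q[0]+q[1])+e*np.cos(q[0]+q[1])-r,h+L2*np.cos(q[0])+L3*np.cos(q[0]+q[1])-e*np.sin(q[0]+q[1])-w[2]]
    m=least_squares(f,[-.3,2.1]).x
    M=Ro.from_euler('ZY',[q1,m.sum()]).inv()*Ro.from_matrix(R)
    return np.r_[q1,m,M.as_euler('ZYZ')].round(2)
E
python3 - <<'E'
from ik import *
print(s['q'].round(2),ik(*cur()))
ST2=[ST[0]+.0006,ST[1]+.003]+ST[2:]
for a in (42,35):
  for X in [(.027,-.042,.105),(.027,.008,.105),(.027,.015,.105)]: print(ik(S2W(ST2,X)[0],RT(a)))
E
```

```text
[-0.64 -0.67  2.4   0.42  0.78  2.5 ] [-0.47 -0.65  2.39  0.28  0.71 -1.99]
[-0.42 -0.29  2.29  0.36  0.45 -2.06]
[-0.29 -0.32  2.31  0.15  0.42 -1.78]
[-0.27 -0.32  2.31  0.12  0.42 -1.74]
[-0.4  -0.23  2.18  0.21  0.6  -1.92]
[-0.28 -0.25  2.2   0.09  0.59 -1.71]
[-0.26 -0.25  2.2   0.07  0.59 -1.69]
```

Call:
carry_out --pt "0 0.001 0.025 0 0 -6" --pt "0 0.001 0.05 0 0 -12" --pt "0 0.001 0.075 0 0 -12" --pt "0 0.001 0.097 0 0 -12" --pt "0 0.001 0.097 0 0 -12"

```text
t: 10.05
tool_pos: [0.5886, -0.2018, 0.1053]
orientation: [-1.864, 1.834, -0.833]
force: [-0.2, 0.3, 1.2]
opening: 0.0002
gripper_force: 0.0
```

```bash
python3 - <<'E'
from h import *
ST2=[ST[0]+.0006,ST[1]+.003]+ST[2:]
w=lambda *X:S2W(ST2,X)[0]
s=robot.read_state(); print(s['t'],s['q'].round(2),s['force'])
R=RT(42)@Ro.from_euler('z',-12,degrees=True).as_matrix()
show(rel(cur(),[(w(.027,y,.105),R) for y in (-.042,-.03,0,.008)]))
im=robot.read_camera('side'); cv2.imwrite('pics/s5.png',cv2.resize(im[140:300,220:430,::-1],None,fx=3,fy=3))
E
```

```text
10.05 [-0.56 -0.3   2.29  0.52  0.51  2.19] [-0.17438033  0.31994879  1.21572384]
[-0.0, 0.2, -1.2, 0.1, 0.1, 0.0]
[-11.7, -2.3, -1.2, 0.1, 0.1, 0.0]
[-41.1, -8.5, -1.1, 0.1, 0.1, 0.0]
[-48.9, -10.2, -1.1, 0.1, 0.1, 0.0]
```

View pics/s5.png

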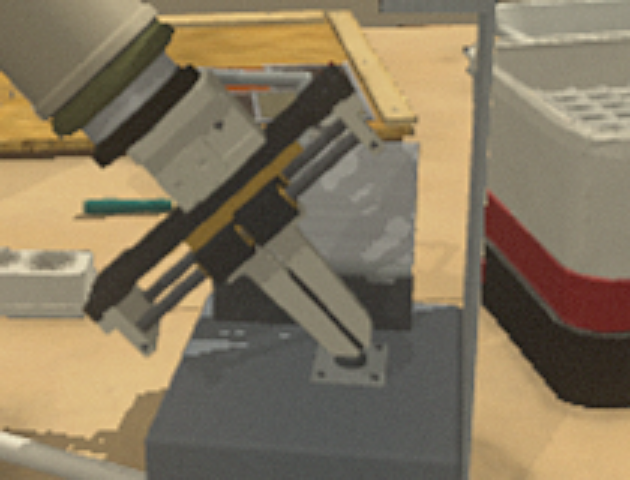

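Call:
carry_out --pt "-0.008 -0.002 0 0 0 0" --pt "-0.016 -0.003 0 0 0 0" --pt "-0.024 -0.005 0 0 0 0" --pt "-0.032 -0.007 0 0 0 0" --pt "-0.04 -0.008 0 0 0 0" --pt "-0.045 -0.009 0 0 0 0" --pt "-0.045 -0.009 0 0 0 0"

```text
t: 10.98
tool_pos: [0.5968, -0.1583, 0.1061]
orientation: [-1.863, 1.834, -0.841]
force: [-3.2, -11.8, 1.0]
opening: 0.0005
gripper_force: 5.4
```

```bash
python3 - <<'E'
from h import *
s=robot.read_state(); print(s['t'],s['q'].round(2),s['force'])
ST2=[ST[0]+.0006,ST[1]+.003]+ST[2:]
print((Ro.from_euler('z',-ST2[2]).apply(np.array(s['tool_pos'])-[ST2[0],ST2[1],0])).round(4))
E
```

```text
10.975 [-0.44 -0.33  2.32  0.37  0.46  2.41] [ -3.18745826 -11.84210397   1.02543614]
[0.0276 0.0022 0.1061]
```

Call:
carry_out --pt "0.02 0.004 0 0 0 0" --pt "0.04 0.008 -0.01 0 0 0" --pt "0.045 0.009 -0.05 0 0 0" --pt "0.045 0.009 -0.097 0 0 0" --pt "0.045 0.009 -0.097 0 0 0" --pt "0.045 0.009 -0.097 0 0 0"

```text
t: 11.72
tool_pos: [0.5246, -0.1893, 0.1775]
orientation: [-1.863, 1.834, -0.837]
force: [0.3, -0.1, -1.2]
opening: 0.0007
gripper_force: 0.0
```

```bash
python3 - <<'E'
from h import *
ST2=[ST[0]+.0006,ST[1]+.003]+ST[2:]
s=robot.read_state(); print(s['t'],s['q'].round(2),s['force'])
cs,im=snap('side','s6.png')
for y in (-.017,.017): print(proj(cs,S2W(ST2,(.02,y,.112))).round(1))
cv2.imwrite('pics/s6c.png',cv2.resize(im[150:290,240:440,::-1],None,fx=3.5,fy=3.5,interpolation=2))
R=RH(30); Rg=bar(1.98)+.012*R[:,2]
# measured release pose
g=np.array([.5323,-.0509,.2182]); b=g-.08*R[:,2]
p=cur(); print((Ro.from_euler('z',-ST2[2]).apply(p[0]-[ST2[0],ST2[1],0])).round(3))
A=S2W(ST2,(-.1,-.042,.24))[0]
show(rel(p,[(A,RT(30)),(A,R),(b,R)]))
E
```

```text
11.725 [-0.64 -0.67  2.4   0.42  0.77  2.28] [ 0.33633617 -0.11431244 -1.16729714]
[[337.  244.2]]
[[338.2 236.3]]
[-0.038 -0.042  0.176]
[-0.6, 3.1, -90.0, -11.8, -1.2, 12.0]
[-0.6, 3.1, -90.0, -8.1, -9.9, -77.7]
[-127.8, -58.4, -122.0, -8.1, -9.9, -77.7]
```

View pics/s6c.png

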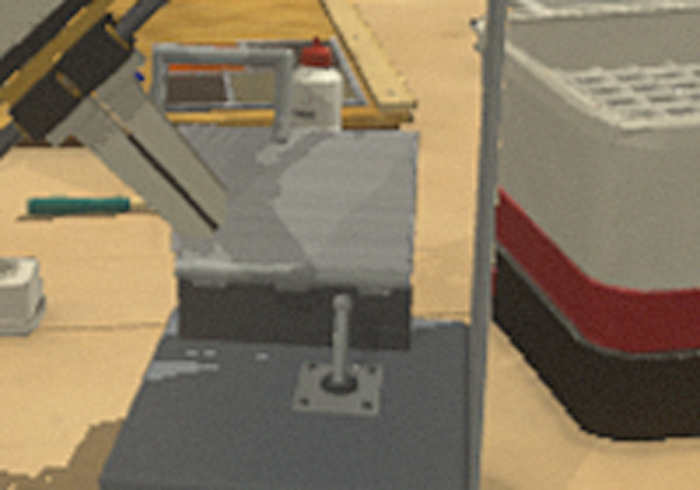

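Call:
carry_out --pt "0 0 -0.045 0 0 0" --pt "0 0.003 -0.09 -3 -1 -10" --pt "0 0.003 -0.09 -6 -5 -30" --pt "0 0.003 -0.09 -8 -10 -78" --pt "0 0.003 -0.09 -8 -10 -78" --pt "0 0.003 -0.09 -8 -10 -78" --pt "0 0.003 -0.09 -8 -10 -78" --pt "0 0.003 -0.09 -8 -10 -78" --pt "0 0.003 -0.09 -8 -10 -78" --pt "0 0.003 -0.09 -8 -10 -78" --pt "0 0.003 -0.09 -8 -10 -78" --jaw 150

```text
t: 13.15
tool_pos: [0.4631, -0.1777, 0.2408]
orientation: [2.975, -0.284, 0.796]
force: [-0.3, -0.3, -0.1]
opening: 0.0381
gripper_force: 0.0
```

```bash
python3 - <<'E'
from h import *
ST2=[ST[0]+.0006,ST[1]+.003]+ST[2:]
s=robot.read_state(); print(s['t'],s['q'].round(2),s['force'],s['opening'])
R=RH(30); g=np.array([.5323,-.0509,.2182])+sR(np.eye(3))@[0,.0076,-.0036]; b=g-.08*R[:,2]
p=cur(); print((Ro.from_euler('z',-ST2[2]).apply(p[0]-[ST2[0],ST2[1],0])).round(3))
show(rel(p,[(b+[0,0,.03],R),(b,R),(g,R)]))
E
```

```text
13.15 [-0.64 -0.74  2.24  0.24  1.17  1.08] [-0.2796311  -0.33248264 -0.11518179] 0.0380631271725962
[-0.1   -0.043  0.241]
[40.0, -145.4, -61.3, -0.2, 0.0, 0.2]
[25.0, -145.4, -35.3, -0.2, 0.0, 0.2]
[25.0, -145.2, 44.7, -0.2, 0.0, 0.2]
```

Call:
carry_out --pt "0.02 -0.02 -0.04 0 0 0" --pt "0.04 -0.07 -0.061 0 0 0" --pt "0.04 -0.12 -0.061 0 0 0" --pt "0.03 -0.145 -0.045 0 0 0" --pt "0.025 -0.145 -0.035 0 0 0" --pt "0.025 -0.145 -0.035 0 0 0"

```text
t: 13.9
tool_pos: [0.4939, -0.0367, 0.283]
orientation: [2.974, -0.281, 0.795]
force: [-0.1, 0.6, -0.1]
opening: 0.0379
gripper_force: 0.0
```

```bash
python3 - <<'E'
from h import *
ST2=[ST[0]+.0006,ST[1]+.003]+ST[2:]
s=robot.read_state(); print(s['t'],s['force'],s['opening'])
R=RH(30); g=np.array([.5323,-.0509,.2182])+sR(np.eye(3))@[0,.0076,-.0036]
c,im=snap('wrist','w7.png'); p=cur(); show(rel(p,[(g,R)]))
v=im[:,:,::-1].copy(); B=g-.012*R[:,2]; ex=sR(np.eye(3))[:,0]
for k in (-.025,0,.025):
    u=proj(c,B+k*ex)[0]; print(u.round()); cv2.drawMarker(v,tuple(int(a) for a in u),(0,0,255),1,9)
cv2.imwrite('pics/w7m.png',v)
E
```

```text
13.9 [-0.13043561  0.63899285 -0.05389609] 0.037947981230689876
[-0.2, -1.5, 80.3, -0.0, -0.0, 0.3]
[272. 256.]
[272. 219.]
[272. 184.]
```

View pics/w7m.png

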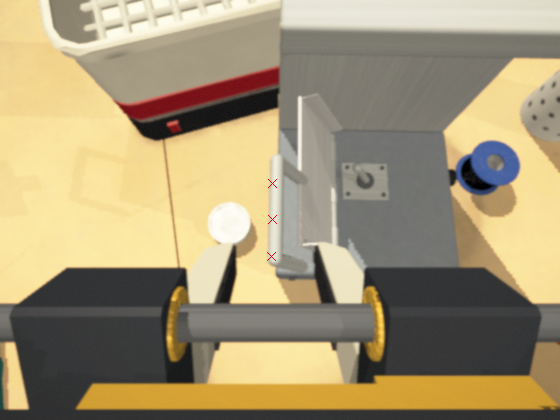

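Call:
carry_out --pt "0 0.001 0.03 0 0 0" --pt "0 0.001 0.06 0 0 0" --pt "0 0.001 0.08 0 0 0" --pt "0 0.001 0.08 0 0 0" --pt "0 0.001 0.08 0 0 0"

```text
t: 14.58
tool_pos: [0.5339, -0.046, 0.217]
orientation: [2.972, -0.283, 0.8]
force: [0.3, 1.0, 0.3]
opening: 0.0384
gripper_force: 0.0
```

Call:
carry_out --pt "0 0 0 0 0 0" --pt "0 0 0 0 0 0" --pt "0 0 0 0 0 0" --pt "0 0 0 0 0 0" --jaw 255 --force 10

```text
t: 15.08
tool_pos: [0.5338, -0.0448, 0.216]
orientation: [2.973, -0.281, 0.8]
force: [-1.2, 1.1, 1.6]
opening: 0.0094
gripper_force: 10.0
```

```bash
python3 - <<'E'
from h import *
s=robot.read_state(); print(s['t'],s['force'],s['opening'],s['gripper_force'])
R=RH(30); p,_=cur()
t0=2.04
ths=np.linspace(t0,0,19)[1:]
show(rel((bar(t0),R),[(bar(t),R) for t in ths]))
# expected final TCP measured at first grip
print((R.T@(np.array([.5007,-.2171,.1071])-p)*1000).round(1))
E
```

```text
15.075 [-1.21205004  1.06099356  1.62098705] 0.009447104956887779 9.976009726524353
[2.7, 12.5, -4.7, 0.0, 0.0, 0.0]
[4.7, 25.4, -8.2, 0.0, 0.0, 0.0]
[6.0, 38.8, -10.4, 0.0, 0.0, 0.0]
[6.5, 52.4, -11.2, 0.0, 0.0, 0.0]
[6.2, 65.9, -10.7, 0.0, 0.0, 0.0]
[5.2, 79.4, -8.9, 0.0, 0.0, 0.0]
[3.4, 92.5, -5.8, 0.0, 0.0, 0.0]
[0.8, 105.1, -1.4, 0.0, 0.0, 0.0]
[-2.4, 117.1, 4.1, 0.0, 0.0, 0.0]
[-6.3, 128.2, 10.9, 0.0, 0.0, 0.0]
[-10.8, 138.4, 18.6, 0.0, 0.0, 0.0]
[-15.8, 147.6, 27.3, 0.0, 0.0, 0.0]
[-21.3, 155.5, 36.9, 0.0, 0.0, 0.0]
[-27.2, 162.1, 47.2, 0.0, 0.0, 0.0]
[-33.5, 167.4, 58.0, 0.0, 0.0, 0.0]
[-40.0, 171.2, 69.3, 0.0, 0.0, 0.0]
[-46.7, 173.5, 80.9, 0.0, 0.0, 0.0]
[-53.5, 174.3, 92.7, 0.0, 0.0, 0.0]
[-53.7 175.4  94.7]
```

Call:
carry_out --pt "0.0025 0.0125 -0.0045 0 0 0" --pt "0.0045 0.0255 -0.008 0 0 0" --pt "0.006 0.039 -0.0105 0 0 0" --pt "0.0065 0.0525 -0.011 0 0 0" --pt "0.006 0.066 -0.0105 0 0 0" --pt "0.005 0.0795 -0.009 0 0 0" --pt "0.0035 0.0925 -0.006 0 0 0" --pt "0.001 0.105 -0.0015 0 0 0" --pt "-0.0025 0.117 0.004 0 0 0" --pt "-0.006 0.128 0.011 0 0 0"

```text
t: 16.32
tool_pos: [0.5088, -0.171, 0.2022]
orientation: [2.974, -0.281, 0.795]
force: [-7.2, 0.9, 0.5]
opening: 0.0095
gripper_force: 10.1
```

Call:
carry_out --pt "-0.005 0.0105 0.0075 0 0 0" --pt "-0.01 0.0195 0.0165 0 0 0" --pt "-0.0155 0.0275 0.026 0 0 0" --pt "-0.021 0.034 0.0365 0 0 0" --pt "-0.0275 0.0395 0.047 0 0 0" --pt "-0.034 0.0435 0.0585 0 0 0" --pt "-0.041 0.0455 0.07 0 0 0" --pt "-0.0475 0.0465 0.082 0 0 0" --pt "-0.0475 0.0465 0.082 0 0 0" --pt "-0.0475 0.0465 0.082 0 0 0"

```text
t: 17.58
tool_pos: [0.5006, -0.2168, 0.108]
orientation: [2.973, -0.281, 0.796]
force: [-7.2, -2.4, -0.7]
opening: 0.0096
gripper_force: 9.9
```

Call:
carry_out --pt "0 0 0 0 0 0" --pt "0 0 0 0 0 0" --pt "0 0 0 0 0 0" --pt "0 0 -0.03 0 0 0" --pt "0 0 -0.06 0 0 0" --pt "0 0 -0.1 0 0 0" --pt "0 0 -0.1 0 0 0" --pt "0 0 -0.1 0 0 0" --jaw 184

```text
t: 18.58
tool_pos: [0.4521, -0.2071, 0.195]
orientation: [2.972, -0.281, 0.799]
force: [0.1, -1.4, -0.6]
opening: 0.0257
gripper_force: 0.0
```

```bash
python3 - <<'E'
from h import *
s=robot.read_state(); print(s['t'],s['force'],s['opening'])
c,im=snap('side','s8.png'); _,w=snap('wrist','w8.png')
for n,r in (('guard',robot.outline_of('side','guard')),): print(n,[(d['conf'],d['pixel'],d['pixels'].sum()) for d in r])
a=cv2.imread('pics/side0.png')
v=np.zeros((420,800,3),np.uint8)
v[:210,:400]=cv2.resize(a[200:305,220:420],(400,210)); v[210:,:400]=cv2.resize(im[200:305,220:420,::-1],(400,210)); v[:300,400:]=cv2.resize(w[:,:,::-1],(400,300))
cv2.imwrite('pics/m8.png',v)
E
```

```text
18.575 [ 0.129944   -1.37309245 -0.55659017] 0.025723815981680814
guard [(0.84, [310.4, 239.6], np.int64(1882))]
```

View pics/m8.png

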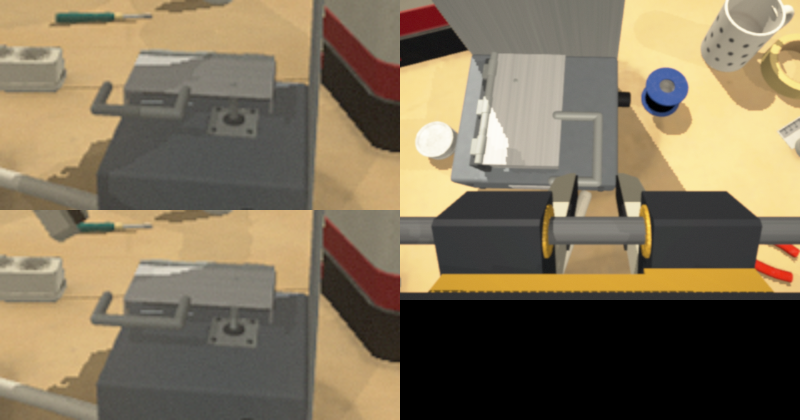

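Before and after, the guard outline is the same: bar at crop rows 108 and 318, which is the same row in both frames. It lies fully shut, and the spool, tin and marker have not moved. Handing in.

```bash
python3 -c "
from plant import robot
print(robot.close_job())"
```

```text
the job is handed in; nothing more can be done
None
```

The job is handed in after about 19 s of robot time: I swung the guard open and let go of it, flipped the toggle fully left, and closed the guard over it. The last pictures show the guard fully shut and the marker, spool and tin where they were; no verdict came back.

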